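Lock the open quarter-turn fastener of the junction box

TASK

The cover of the low steel junction box beside the can seamer is held by three quarter-turn fasteners in a row, but one was left open: its wing head stands higher than the other two and points along the box instead of across it. Press that head down against its spring and turn it a quarter turn clockwise (seen from above) until its cam catches and it stays down, across the box like the others, then let go; leave the other two locked.

Things in the scene. Friction and masses are not known exactly. Their poses are not given: they have to be found in the camera images.
- open_head (a point): Top centre of the open fastener's steel wing: upright tab 36 mm long (x axis), 10 thick (y axis), 33 tall, on a flange 34 mm across, 4 thick; z up, axes turn with it. Grip it across the 10 mm from above. At first 111 mm above the table, in any of the row's three places. Spring: 4 N to start down, 8 N at 13 mm, its lowest. It turns only from 9 mm down (11 is good); let go when turned, it stays 6 mm down.
- open_turn (a joint): Turn of the open fastener's head in rad, growing clockwise seen from above: within 0.08 of 0 as found (wing along the box's length), 1.57 locked (wing across the box). The notch under the cover takes the cam from about 1.40 to the stop at 1.69. Turning takes less than 0.1 N m.
- shut1_turn (a joint): Turn of one of the two locked fasteners, same make and scale, 1.57 as found: wings across the box, tops 105 mm above the table. The three stand in a row, 85 mm apart, along the middle of the box's aluminium cover (80 x 266 mm, top 60 mm above the table, fixed). The box's length runs left to right as the robot sees it, up to 9 degrees off.
- shut2_turn (a joint): Turn of the other locked fastener, likewise about 1.57 as found.

How it is judged:
At the end, for the whole second after the job is handed in: The open fastener's head is turned between 1.31 and 1.83 rad (within 15 degrees of a quarter turn), caught and let go, the top of its wing 103 to 107 mm above the table (105 mm when caught), and the other two fasteners are still turned beyond 1.31 rad (locked) (value of joint open_turn between 1.31 and 1.83 rad and height (world z) of open_head between 0.103 and 0.107 m and value of joint each of shut1_turn, shut2_turn above 1.31 rad); the robot touches nothing.
It also fails if it takes over 32 s, if anything falls off the work surface, if the arm or the gripper's body presses on something with over 40 N, if the wrist force passes 120 N, or if a joint passes its speed limit or range.

ROBOT

A 6-joint arm with a two-finger parallel gripper is mounted at the origin on a cart in front of the work surface, level with it; the furniture and walls round the work are solid. World frame = base frame: x ahead of the robot, y to its left, z up, the work surface at z = 0. Lengths are in m, angles in rad, forces in N, time in s.
With the tool pointing down it reaches from about 0.275 to 0.725 m from the base axis. Payload 5.6 kg.
Tool frame: the origin (TCP) lies midway between the tips of the shut fingers; the grasp point (between the pads) lies 19 mm behind it; x points along the fingers, y is the direction in which the jaws open and shut, and the axes are right-handed (so a half turn about x gives the same grasp; the last joint's range is limited). The gripper opens to 85 mm and grips with 20 to 120 N. Pads are 22 mm wide; open, the fingers measure 114 mm over their backs; the gripper's body (76 mm by 85 mm) begins 54 mm behind the grasp point. The pads swing forward as they close: fully open they stand 13 mm farther back than shut.
Start: joints at [1.574, 0.255, 0.108, 0, -1.424, -0.285], TCP at [0.153, 0.528, 0.231] pointing down, gripper open.
Joint ranges: [-2.95, 2.95], [-1.21, 1.97], [-1.09, 1.5], [-2.87, 1.71], [-2.94, -0.07], [-3.05, 3.05]. Speed limits (rad/s): [2.57, 2.57, 3.14, 3.14, 3.14, 3.14].

INTERFACE

Orientations are given as a unit quaternion [w, x, y, z].
In Python, from rig import r gives the robot as it stands.
- The arm moves only by the shell command python3 -m inch 'ROWS'. ROWS is JSON, a list of rows, each a list of 3 entries, a list of its own where there are three numbers: the shift along the tool's x, y, z normalised to -1 to 1, where 1 is 2 cm, then the turn, a rotation vector about the tool's x, y, z normalised to -1 to 1, where 1 is 6 degrees, then the opening, from 0 (shut) to 1 (fully open). In form: [[[dx, dy, dz], [ax, ay, az], fingers], ...]. A call has 1 to 5 rows; each row shifts and turns the pose as measured when the row begins, along the tool's axes as they then stand; what a row does not reach is not made up. A row lasts 1/10 s, in which the tool goes at most 50 mm and 8.59 degrees, less where a joint would pass 70% of its speed; a pose out of reach is approached as far as the arm can. A call with a number of a shift or a turn outside -1 to 1 is refused whole. A call with a gripper value outside its range is refused whole. The fingers move at their own pace and stop on an object; the grip force is fixed at half the most. Time passes only in rows, so rows that do not move let the fingers close. It gives the time, the measured TCP pose, the force and the opening at its end, in the units of the state.
- r.get_obs(): the state, without advancing time (a new reading comes with each control period).
- r.camera(name): name is "side" or "top" or "wrist"; returns a dict with "frame" (400x640x3 uint8, blue, green, red), "depth" (400x640 float32, m along the optical axis (not along the pixel's ray), 0 where there is no reading), "mtx" (3x3 intrinsics, pixels), "view" (4x4, takes a point from world to camera coordinates). Camera axes: x right, y up, looking along -z (the intrinsics and any distortion apply to the point x, -y, -z); pixel columns grow to the right and rows downward; lengths in m; the calibration is good to about 2 mm. The wrist camera is an equidistant fisheye: a pixel r from the principal point sees the ray r / f radians off the axis. A picture is of the moment at which its call begins.
- r.close_job(): hands the job in, once; it reports no verdict.
The state is a dict: "t": time; "qpos": joint angles; "joint_vel": joint speeds; "effort": joint torques, N m; "tool_pos": TCP position; "tool_rot": TCP orientation; "ft_force": force on the tool from outside, world axes, zero at the start; "ft_torque": the same for the moment, N m; "grip_width": opening from 0.0 (shut) to 1.0 (fully open).
Only numpy, scipy, OpenCV 4.12 (cv2) and the standard library are available. Lean on these libraries where they do the work, as an engineer would, in place of code of your own. Each camera call takes 0.05 s, during which the arm holds its last target.

## Working session

There is one attempt and no reset: what is moved stays moved. The work goes in short steps, Python scripts to look and compute and a shell command to move; the robot and the scene stay as the last step left them, time stands still between calls to the robot, and variables do not carry over. Pictures are saved under pics/ and viewed, and the job is handed in when it is done.

```bash
ls; mkdir -p pics; python3 - <<'E'
from rig import r
import cv2
o=r.get_obs();print(o)
for n in ["top","side","wrist"]:
    c=r.camera(n);cv2.imwrite(f"pics/{n}0.png",c["frame"])
    print(n,c["mtx"].tolist(),c["view"].round(4).tolist())
E
```

```text
pics
{'t': 0.0, 'qpos': array([ 1.57357080e+00,  2.55715056e-01,  1.06997198e-01, -4.65806710e-04,
       -1.42390871e+00, -2.84608742e-01]), 'joint_vel': array([ 0.0002129 ,  0.00033748,  0.00120229, -0.00023586, -0.00146191,
       -0.00033069]), 'effort': array([ 8.19409015e-04, -3.86629915e+01,  2.37936759e+01,  5.36487043e+00,
       -6.06681977e-03,  8.02148833e-06]), 'tool_pos': array([0.15276926, 0.52783286, 0.23041111]), 'tool_rot': array([ 0.09867423, -0.70002539,  0.10000172,  0.70016249]), 'ft_force': array([-0.56565197,  0.97379223, -0.4987702 ]), 'ft_torque': array([0.0205473 , 0.01467435, 0.05846666]), 'grip_width': 1.0017379096796328}
top [[453.489977535887, 0.0, 312.4427916209083], [0.0, 453.489977535887, 194.51812824226135], [0.0, 0.0, 1.0]] [[0.0152, -0.9994, 0.03, 0.2275], [0.9826, 0.0205, 0.1847, -0.4759], [-0.1852, 0.0267, 0.9823, -0.8906], [0.0, 0.0, 0.0, 1.0]]
side [[479.84663269743845, 0.0, 316.95339642474164], [0.0, 479.84663269743845, 203.5206478146351], [0.0, 0.0, 1.0]] [[-0.9788, -0.204, -0.0157, 0.4876], [0.0936, -0.5148, 0.8522, 0.0038], [-0.1819, 0.8327, 0.523, -1.014], [0.0, 0.0, 0.0, 1.0]]
wrist [[309.70691628693146, 0.0, 315.70876254243854], [0.0, 309.70691628693146, 203.58591472849375], [0.0, 0.0, 1.0]] [[-0.2786, -0.9604, 0.0004, 0.5496], [0.9215, -0.2674, -0.2816, 0.0377], [0.2705, -0.0781, 0.9595, -0.3786], [0.0, 0.0, 0.0, 1.0]]
```

View pics/top0.png

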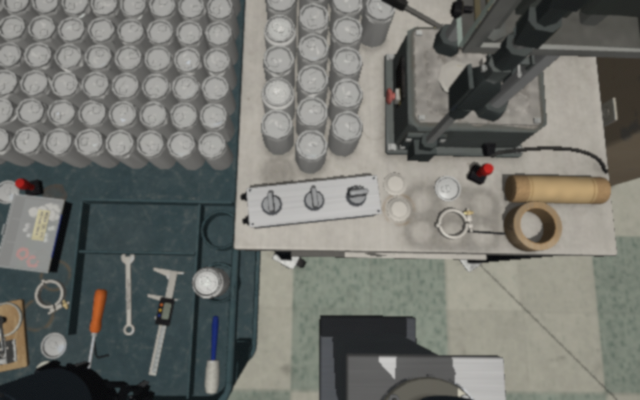

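View pics/side0.png

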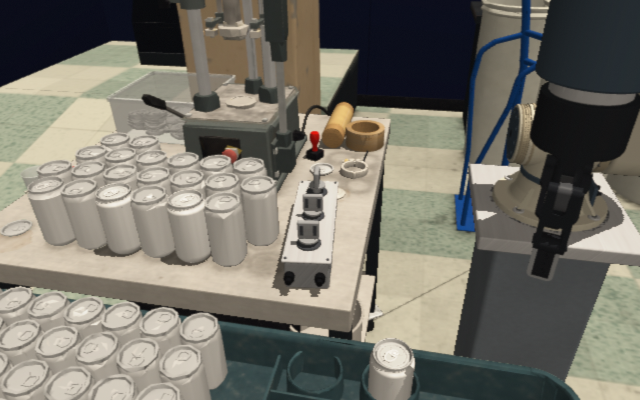

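View pics/wrist0.png

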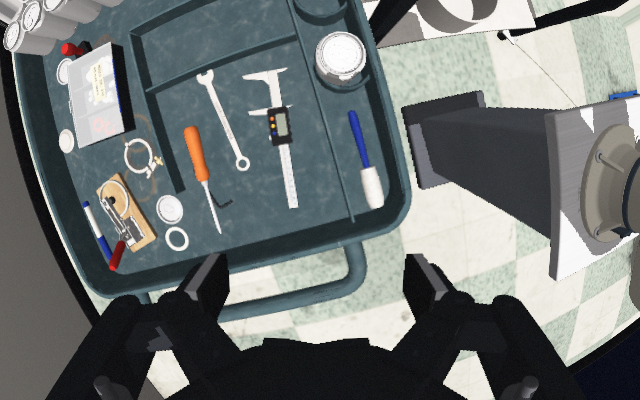

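The top view shows the box at about (314,200), with heads near (271,203), (315,198) and (357,195). The rightmost looks like the open one, so I'll enlarge it.

```bash
python3 - <<'E'
import cv2
a=cv2.imread("pics/top0.png")[160:250,235:395];cv2.imwrite("pics/topc.png",cv2.resize(a,None,fx=5,fy=5,interpolation=cv2.INTER_CUBIC))
a=cv2.imread("pics/side0.png")[155:285,260:360];cv2.imwrite("pics/sidec.png",cv2.resize(a,None,fx=4.5,fy=4.5,interpolation=cv2.INTER_CUBIC))
E
```

```text
(no output)
```

View pics/topc.png

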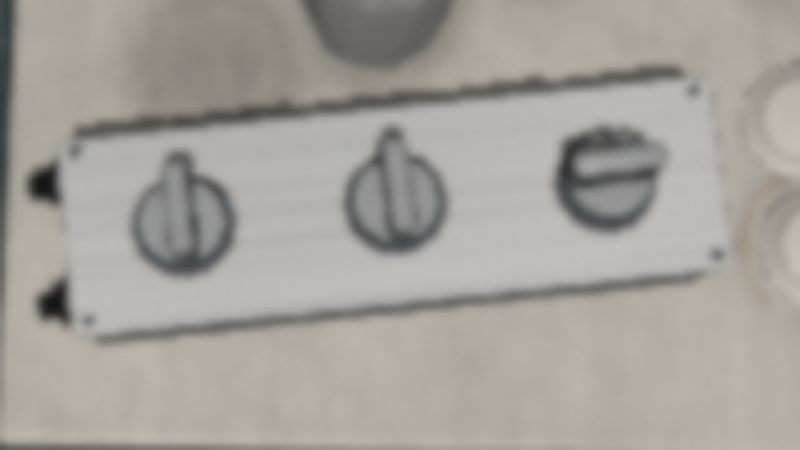

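View pics/sidec.png

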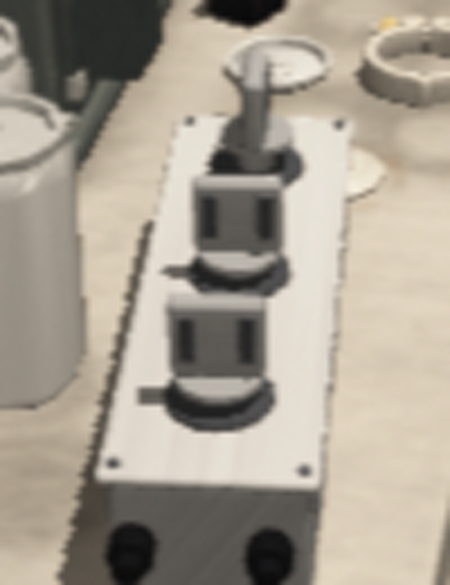

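```bash
cat > h.py <<'E'
import numpy as np
from rig import r
def pix2w(c,u,v,z):
    K=np.array(c["mtx"]);V=np.array(c["view"]);R=V[:3,:3];o=-R.T@V[:3,3]
    d=R.T@np.array([(u-K[0,2])/K[0,0],-(v-K[1,2])/K[1,1],-1])
    return o+d*(z-o[2])/d[2]
E
python3 - <<'E'
from h import *
c=r.camera("top")
f=lambda x,y,z:pix2w(c,235+(x-2)/5,160+(y-2)/5,z)
cs=[f(*p,.06) for p in [(75,150),(692,90),(88,320),(716,254)]]
print(np.round(cs,4), np.mean(cs,0))
a=(cs[1]+cs[3]-cs[0]-cs[2])/2; print("box len dir",np.degrees(np.arctan2(a[1],a[0])),np.linalg.norm(a))
w=[f(574,167,.111),f(664,154,.111)];print(w, np.mean(w,0))
h=[f(180,160,.105),f(183,255,.105),f(393,135,.105),f(405,240,.105)];print(np.round(h,4))
m=np.mean(cs,0); u=a/np.linalg.norm(a)
for k in(-1,0,1):
  p=m+u*.085*k;print(k,p)
E
```

```text
[[0.4755 0.3628 0.06  ]
 [0.5057 0.1139 0.06  ]
 [0.4071 0.3549 0.06  ]
 [0.4384 0.1048 0.06  ]] [0.45668544 0.23411311 0.06      ]
box len dir -82.9725124444949 0.25139890645663227
[array([0.46291101, 0.16762406, 0.111     ]), array([0.46868112, 0.13320367, 0.111     ])] [0.46579607 0.15041386 0.111     ]
[[0.4636 0.3177 0.105 ]
 [0.4271 0.3153 0.105 ]
 [0.4751 0.2365 0.105 ]
 [0.4345 0.2314 0.105 ]]
-1 [0.44628607 0.31847456 0.06      ]
0 [0.45668544 0.23411311 0.06      ]
1 [0.4670848  0.14975167 0.06      ]
```

```bash
cat >> h.py <<'E'
from scipy.spatial.transform import Rotation as Ro
def plan(p,yaw,flip=0):
    "yaw (deg) of tool y axis in world"
    o=r.get_obs();R=Ro.from_quat(np.roll(o["tool_rot"],-1))
    a=np.radians(yaw+180*flip);y=np.array([np.cos(a),np.sin(a),0]);x=np.array([0,0,-1.]);z=np.cross(x,y)
    T=Ro.from_matrix(np.c_[x,y,z])
    rv=(R.inv()*T).as_rotvec(degrees=True)/6
    d=R.inv().apply(np.array(p)-o["tool_pos"])/.02
    Y=R.as_matrix()[:,1]
    print("t",round(o["t"],2),"pos",o["tool_pos"].round(4),"down",R.as_matrix()[:,0].round(3),"jaw yaw",np.degrees(np.arctan2(Y[1],Y[0])).round(1),
     "q",o["qpos"].round(2),"F",o["ft_force"].round(1),"T",o["ft_torque"].round(2),"g",round(o["grip_width"],3))
    print("shift units",d.round(2),"turn units",rv.round(2))
E
python3 -c "
from h import *
plan([.4665,.15,.16],7.5);plan([.4665,.15,.16],7.5,1)"
```

```text
t 0.2 pos [0.1528 0.5281 0.2307] down [-0.    -0.001 -1.   ] jaw yaw -106.1 q [ 1.57  0.26  0.11 -0.   -1.42 -0.28] F [-0.2 -0.5 -0. ] T [ 0.   -0.04 -0.01] g 0.997
shift units [  3.55  13.79 -20.32] turn units [-1.894e+01  1.000e-02 -1.000e-02]
t 0.2 pos [0.1528 0.5281 0.2307] down [-0.    -0.001 -1.   ] jaw yaw -106.1 q [ 1.57  0.26  0.11 -0.   -1.42 -0.28] F [-0.2 -0.5 -0. ] T [ 0.   -0.04 -0.01] g 0.997
shift units [  3.55  13.79 -20.32] turn units [ 1.106e+01 -1.000e-02 -1.000e-02]
```

```bash
python3 -m inch '[[[0,0.67,-1],[0,0,0],1],[[0,0.67,-1],[0,0,0],1],[[0,0.67,-1],[0,0,0],1],[[0,0.67,-1],[0,0,0],1],[[0,0.67,-1],[0,0,0],1]]'
python3 -c "
from h import *
plan([.4665,.15,.16],7.5,1)"
```

```text
t: 0.7
tool_pos: [0.2307, 0.4339, 0.2285]
tool_rot: [0.096, -0.7, 0.1, 0.701]
ft_force: [-0.0, 0.3, 0.3]
grip_width: 1.0
t 0.7 pos [0.2307 0.4339 0.2285] down [-0.001 -0.005 -1.   ] jaw yaw -105.9 q [ 1.4   0.14 -0.04 -0.   -1.39 -0.11] F [-0.   0.3  0.3] T [-0.01 -0.06  0.02] g 1.0
shift units [  3.48  10.4  -15.23] turn units [11.1  -0.03 -0.04]
```

```bash
python3 -m inch '[[[0,0.67,-1],[0,0,0],1],[[0,0.67,-1],[0,0,0],1],[[0,0.67,-1],[0,0,0],1],[[0,0.67,-1],[0,0,0],1],[[0,0.67,-1],[0,0,0],1]]'
python3 -c "
from h import *
plan([.4665,.15,.16],7.5,1)"
```

```text
t: 1.2
tool_pos: [0.3107, 0.3372, 0.2282]
tool_rot: [0.096, -0.7, 0.1, 0.701]
ft_force: [0.4, 0.1, -0.2]
grip_width: 0.998
t 1.2 pos [0.3107 0.3372 0.2282] down [-0.002 -0.006 -1.   ] jaw yaw -105.9 q [ 1.17  0.08 -0.11  0.   -1.38  0.12] F [ 0.4  0.1 -0.2] T [ 0.04 -0.06 -0.01] g 0.998
shift units [  3.45   6.85 -10.06] turn units [11.1  -0.03 -0.06]
```

```bash
python3 -m inch '[[[0,0.68,-1],[0,0,0],1],[[0,0.68,-1],[0,0,0],1],[[0,0.68,-1],[0,0,0],1],[[0,0.68,-1],[0,0,0],1],[[0,0.68,-1],[0,0,0],1]]'
python3 -c "
from h import *
plan([.4665,.15,.16],7.5,1)"
```

```text
t: 1.7
tool_pos: [0.3904, 0.2397, 0.2281]
tool_rot: [0.095, -0.699, 0.1, 0.701]
ft_force: [-0.2, 0.1, 0.6]
grip_width: 1.0
t 1.7 pos [0.3904 0.2397 0.2281] down [-0.004 -0.006 -1.   ] jaw yaw -105.9 q [ 0.9   0.08 -0.12  0.   -1.38  0.4 ] F [-0.2  0.1  0.6] T [ 0.06 -0.03  0.03] g 1.0
shift units [ 3.42  3.25 -4.89] turn units [11.11 -0.03 -0.07]
```

```bash
python3 -m inch '[[[0,0.68,-1],[0,0,0],1],[[0,0.68,-1],[0,0,0],1],[[0,0,0],[1,0,0],1],[[0,0,0],[1,0,0],1],[[0,0,0],[1,0,0],1]]'
python3 -c "
from h import *
plan([.4665,.15,.16],7.5,1)"
```

```text
t: 2.2
tool_pos: [0.4236, 0.1978, 0.2273]
tool_rot: [0.208, -0.674, 0.214, 0.676]
ft_force: [0.6, -0.8, 0.4]
grip_width: 0.997
t 2.2 pos [0.4236 0.1978 0.2273] down [-0.005 -0.008 -1.   ] jaw yaw -124.7 q [ 0.77  0.1  -0.1   0.   -1.39  0.19] F [ 0.6 -0.8  0.4] T [-0.01 -0.01  0.  ] g 0.997
shift units [ 3.37  0.71 -3.12] turn units [ 7.97 -0.04 -0.08]
```

```bash
python3 -m inch '[[[0,0,0],[1,0,0],1],[[0,0,0],[1,0,0],1],[[0,0,0],[1,0,0],1],[[0,0,0],[1,0,0],1],[[0,0,0],[1,0,0],1]]'
python3 -c "
from h import *
plan([.4665,.15,.16],7.5,1)"
```

```text
t: 2.7
tool_pos: [0.423, 0.1971, 0.2263]
tool_rot: [0.381, -0.592, 0.389, 0.593]
ft_force: [0.3, 0.3, -0.3]
grip_width: 1.001
t 2.7 pos [0.423  0.1971 0.2263] down [-0.007 -0.009 -1.   ] jaw yaw -156.0 q [ 0.77  0.1  -0.1   0.   -1.39 -0.36] F [ 0.3  0.3 -0.3] T [ 0.02 -0.   -0.04] g 1.001
shift units [ 3.32 -1.07 -3.02] turn units [ 2.74 -0.06 -0.09]
```

```bash
python3 -m inch '[[[0,0,0],[0.9,0,-0.05],1],[[0,0,0],[0.9,-0.05,-0.05],1],[[0,0,0],[0.9,0,0],1]]'
python3 - <<'E'
from h import *
import cv2
plan([.4665,.15,.16],7.5,1)
c=r.camera("wrist");cv2.imwrite("pics/wrist1.png",c["frame"])
E
```

```text
t: 3.0
tool_pos: [0.4225, 0.1968, 0.2257]
tool_rot: [-0.468, 0.53, -0.468, -0.53]
ft_force: [-0.3, 1.1, -0.5]
grip_width: 0.996
t 3.0 pos [0.4225 0.1968 0.2257] down [ 0.    -0.001 -1.   ] jaw yaw -173.0 q [ 0.77  0.09 -0.11  0.   -1.37 -0.65] F [-0.3  1.1 -0.5] T [-0.04  0.03  0.02] g 0.996
shift units [ 3.29 -1.9  -2.59] turn units [-0.08 -0.01  0.  ]
```

View pics/wrist1.png

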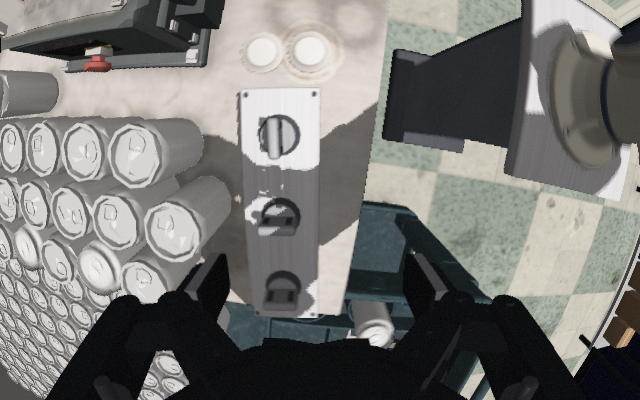

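The wrist view confirms that the far head, near (276,136), is the open one, lying along the box. I'll enlarge it and measure.

```bash
python3 - <<'E'
import cv2
a=cv2.imread("pics/wrist1.png")[80:200,230:330];cv2.imwrite("pics/w1c.png",cv2.resize(a,None,fx=5,fy=5,interpolation=cv2.INTER_CUBIC))
E
```

```text
(no output)
```

View pics/w1c.png

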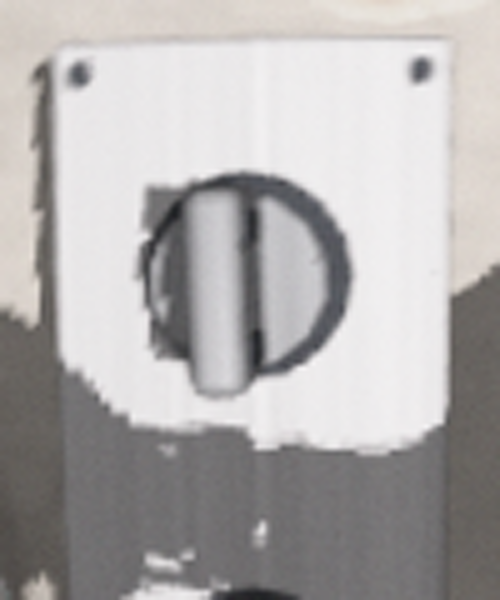

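```bash
cat >> h.py <<'E'
def fish(c,u,v,z):
    K=np.array(c["mtx"]);V=np.array(c["view"]);R=V[:3,:3];o=-R.T@V[:3,3]
    x=(u-K[0,2])/K[0,0];y=(v-K[1,2])/K[1,1];th=np.hypot(x,y);s=np.sin(th)/th
    d=R.T@np.array([x*s,-y*s,-np.cos(th)])
    return o+d*(z-o[2])/d[2]
E
python3 - <<'E'
from h import *
c=r.camera("wrist")
f=lambda x,y,z:fish(c,230+(x-2)/5,80+(y-2)/5,z)
a,b=f(215,191,.111),f(221,392,.111);print(a,b,(a+b)/2,np.linalg.norm(a-b),np.degrees(np.arctan2(*(a-b)[1::-1])))
for p in [(80,72),(420,68)]:print(f(*p,.06))
plan([.4665,.15,.16],7.5,1)
E
```

```text
[0.46536343 0.13202956 0.111     ] [0.46103954 0.16567725 0.111     ] [0.46320149 0.14885341 0.111     ] 0.03392436612019148 -82.67735054950614
[0.50217117 0.11149199 0.06      ]
[0.43480428 0.10459969 0.06      ]
t 3.1 pos [0.4225 0.1969 0.2256] down [-0.    -0.001 -1.   ] jaw yaw -172.8 q [ 0.77  0.09 -0.11  0.   -1.37 -0.65] F [-0.7 -0.3  1.3] T [-0.01  0.01  0.07] g 1.006
shift units [ 3.28 -1.89 -2.6 ] turn units [-0.05 -0.01 -0.  ]
```

```bash
python3 -m inch '[[[0.5,-0.64,-0.85],[0,0,0],1],[[0.5,-0.64,-0.85],[0,0,0],1],[[0.5,-0.6,-0.85],[0,0,0],1],[[0.5,0,0],[0,0,0],1],[[0,0,0],[0,0,0],1]]'
python3 - <<'E'
from h import *
import cv2
plan([.4645,.1495,.083],7.4,1)
c=r.camera("wrist");cv2.imwrite("pics/wrist2.png",c["frame"])
c=r.camera("side");cv2.imwrite("pics/side2.png",cv2.resize(c["frame"][100:300,220:420],None,fx=3,fy=3))
E
```

```text
t: 3.6
tool_pos: [0.4676, 0.1503, 0.1841]
tool_rot: [0.464, -0.534, 0.464, 0.534]
ft_force: [-0.8, 0.0, -0.7]
grip_width: 0.999
t 3.6 pos [0.4676 0.1503 0.1841] down [-0.  0. -1.] jaw yaw -171.9 q [ 0.63  0.16 -0.13 -0.   -1.28 -0.49] F [-0.8  0.  -0.7] T [0.01 0.03 0.07] g 0.999
shift units [ 5.06  0.16 -0.02] turn units [ 0.11  0.   -0.  ]
```

View pics/wrist2.png

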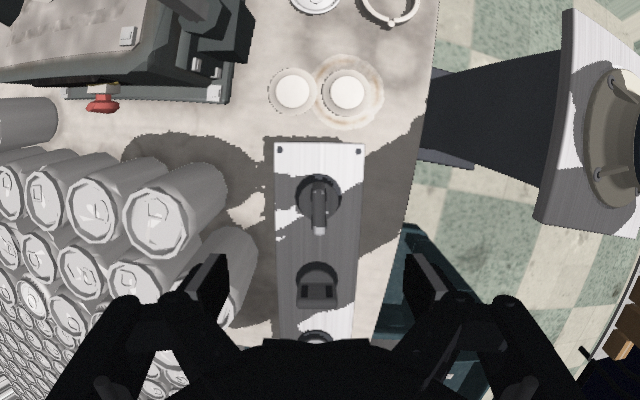

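View pics/side2.png

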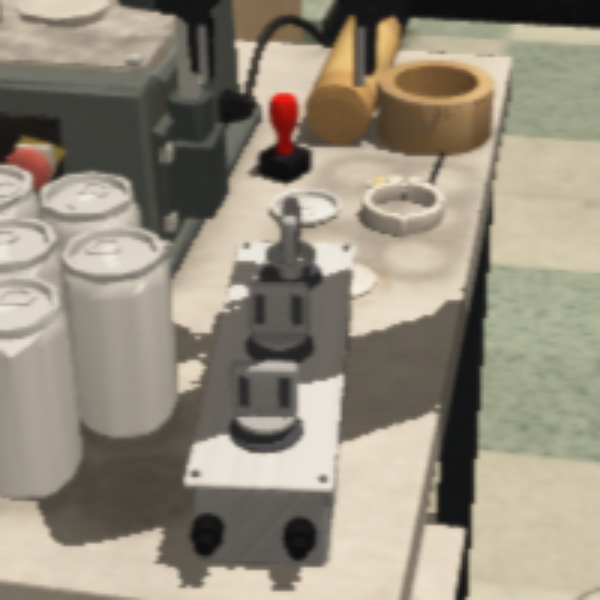

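```bash
python3 - <<'E'
import cv2
a=cv2.imread("pics/wrist2.png")[140:250,265:375];cv2.imwrite("pics/w2c.png",cv2.resize(a,None,fx=5,fy=5,interpolation=cv2.INTER_CUBIC))
E
```

```text
(no output)
```

View pics/w2c.png

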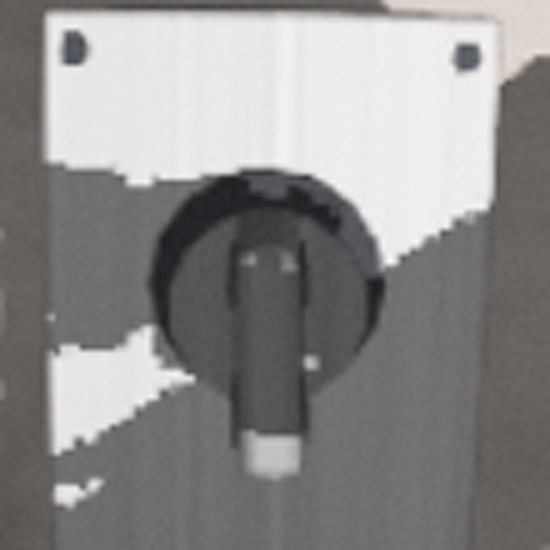

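```bash
python3 - <<'E'
from h import *
c=r.camera("wrist")
f=lambda x,y,z:fish(c,265+(x-2)/5,140+(y-2)/5,z)
a,b=f(269,246,.111),f(273,478,.111);m=(a+b)/2;print(a,b,m,np.linalg.norm(a-b),np.degrees(np.arctan2(*(a-b)[1::-1])))
plan([m[0],m[1],.083],7.4,1)
E
```

```text
[0.4683318  0.13252517 0.111     ] [0.46254633 0.16825146 0.111     ] [0.46543906 0.15038831 0.111     ] 0.03619170441402939 -80.80145433765534
t 3.75 pos [0.4684 0.1512 0.1862] down [ 0.003  0.001 -1.   ] jaw yaw -171.9 q [ 0.63  0.16 -0.13  0.   -1.28 -0.49] F [ 0.7 -0.5  0.7] T [-0.    0.05 -0.01] g 1.0
shift units [ 5.16  0.17 -0.02] turn units [0.12 0.01 0.03]
```

```bash
python3 -m inch '[[[1,0.07,0],[0,0,0],1],[[1,0.07,0],[0,0,0],1],[[1,0,0],[0,0,0],0.6],[[1,0,0],[0,0,0],0.6],[[0.7,0,0],[0,0,0],0.6]]'
python3 - <<'E'
from h import *
import cv2
plan([.4655,.1502,.084],8,1)
c=r.camera("wrist");cv2.imwrite("pics/wrist3.png",c["frame"])
E
```

```text
t: 4.25
tool_pos: [0.4686, 0.1561, 0.096]
tool_rot: [-0.467, 0.538, -0.455, -0.534]
ft_force: [-0.2, -0.5, 0.1]
grip_width: 0.601
t 4.25 pos [0.4686 0.1561 0.096 ] down [ 0.016  0.009 -1.   ] jaw yaw -171.4 q [ 0.64  0.22 -0.3   0.   -1.03 -0.49] F [-0.2 -0.5  0.1] T [-0.09  0.08  0.04] g 0.601
shift units [ 0.6   0.21 -0.27] turn units [0.1  0.06 0.16]
```

View pics/wrist3.png

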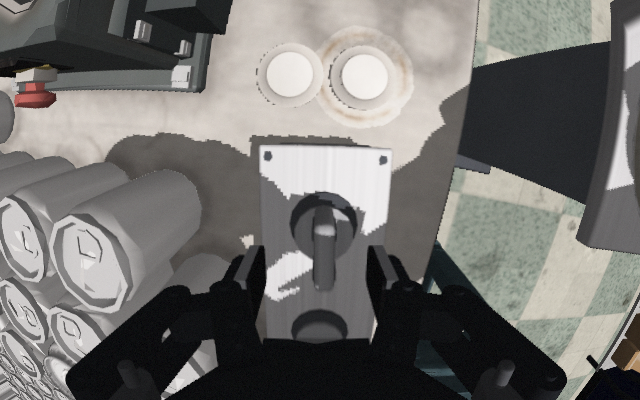

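```bash
python3 -m inch '[[[0.3,0.2,-0.27],[0,0.06,0.16],0.6],[[0.3,0,0],[0,0,0],0.5]]'
python3 - <<'E'
from h import *
plan([.4655,.1502,.084],8,1)
E
```

```text
t: 4.5
tool_pos: [0.4647, 0.1505, 0.0831]
tool_rot: [0.46, -0.536, 0.461, 0.537]
ft_force: [-0.3, -0.3, -0.2]
grip_width: 0.5
t 4.5 pos [0.4647 0.1505 0.0831] down [-0.002 -0.001 -1.   ] jaw yaw -171.3 q [ 0.63  0.24 -0.31 -0.   -1.02 -0.48] F [-0.3 -0.3 -0.2] T [-0.03 -0.01  0.02] g 0.5
shift units [-0.04 -0.04 -0.02] turn units [ 0.12 -0.   -0.02]
```

Well aligned. Now close.

```bash
python3 -m inch '[[[0,0,0],[0,0,0],0],[[0,0,0],[0,0,0],0],[[0,0,0],[0,0,0],0],[[0,0,0],[0,0,0],0],[[0,0,0],[0,0,0],0]]'
python3 - <<'E'
from h import *
import cv2
plan([.4655,.1502,.072],8,1)
c=r.camera("wrist");cv2.imwrite("pics/wrist4.png",c["frame"])
E
```

```text
t: 5.0
tool_pos: [0.4653, 0.1509, 0.0839]
tool_rot: [0.461, -0.537, 0.46, 0.537]
ft_force: [0.7, -0.8, -2.4]
grip_width: 0.101
t 5.0 pos [0.4653 0.1509 0.0839] down [-0.  0. -1.] jaw yaw -171.3 q [ 0.63  0.24 -0.31 -0.   -1.02 -0.48] F [ 0.7 -0.8 -2.4] T [-0.08 -0.31  0.03] g 0.101
shift units [ 0.6  -0.   -0.04] turn units [0.12 0.   0.  ]
```

View pics/wrist4.png

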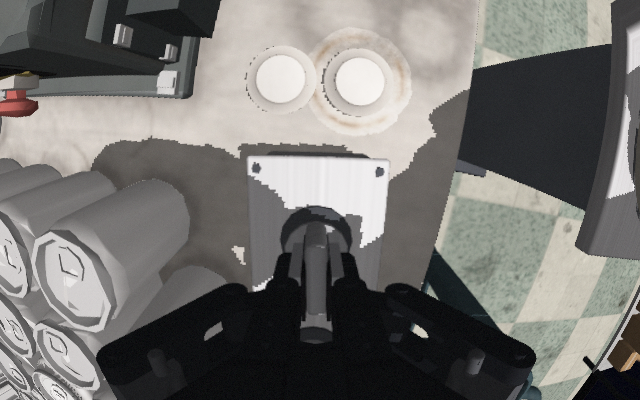

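```bash
python3 -m inch '[[[0.3,0,0],[0,0,0],0],[[0.3,0,0],[0,0,0],0],[[0,0,0],[0,0,0],0]]'
python3 - <<'E'
from h import *
plan([.4655,.1502,.072],8,1)
E
```

```text
t: 5.35
tool_pos: [0.4654, 0.1509, 0.0728]
tool_rot: [-0.461, 0.537, -0.46, -0.537]
ft_force: [-2.6, -0.4, 6.7]
grip_width: 0.109
t 5.35 pos [0.4654 0.1509 0.0728] down [ 0.001  0.    -1.   ] jaw yaw -171.2 q [ 0.63  0.25 -0.33  0.   -0.99 -0.48] F [-2.6 -0.4  6.7] T [-0.03  1.19 -0.01] g 0.109
shift units [ 0.04 -0.   -0.04] turn units [0.13 0.   0.01]
```

```bash
python3 -m inch '[[[0,0,0],[0.7,0,0],0],[[0,0,0],[0.7,0,0],0],[[0,0,0],[0.7,0,0],0],[[0,0,0],[0.7,0,0],0]]'
python3 - <<'E'
from h import *
plan([.4655,.1505,.072],8-90,1)
E
```

```text
t: 5.75
tool_pos: [0.4657, 0.1509, 0.0746]
tool_rot: [0.537, -0.462, 0.535, 0.461]
ft_force: [-1.9, -0.1, 5.6]
grip_width: 0.108
t 5.75 pos [0.4657 0.1509 0.0746] down [ 0.003  0.    -1.   ] jaw yaw 171.5 q [ 0.64  0.25 -0.33  0.   -1.   -0.79] F [-1.9 -0.1  5.6] T [-0.23  1.04  0.04] g 0.108
shift units [ 0.13  0.01 -0.02] turn units [12.24  0.02  0.02]
```

```bash
python3 -m inch '[[[0.12,0,0],[0.6,0,0],0],[[0.05,0,0],[0.8,0,0],0],[[0.05,0,0],[0.9,0,0],0],[[0.04,0,0],[0.9,0,0],0]]'
python3 - <<'E'
from h import *
plan([.4655,.1505,.072],8-90,1)
E
```

```text
t: 6.15
tool_pos: [0.4662, 0.1508, 0.0716]
tool_rot: [0.609, -0.363, 0.606, 0.361]
ft_force: [-3.0, -0.4, 6.5]
grip_width: 0.105
t 6.15 pos [0.4662 0.1508 0.0716] down [ 0.005  0.    -1.   ] jaw yaw 151.5 q [ 0.64  0.25 -0.33  0.   -0.99 -1.13] F [-3.  -0.4  6.5] T [-0.33  1.18  0.03] g 0.105
shift units [-0.02  0.02 -0.03] turn units [8.92 0.04 0.03]
```

```bash
python3 -m inch '[[[0.02,0,0],[0.9,0.04,0.03],0],[[0.02,0,0],[0.9,0,0],0],[[0.02,0,0],[0.9,0,0],0],[[0.02,0,0],[0.9,0,0],0]]'
python3 - <<'E'
from h import *
plan([.4655,.1505,.072],8-90,1)
E
```

```text
t: 6.55
tool_pos: [0.4666, 0.1506, 0.0723]
tool_rot: [0.667, -0.238, 0.666, 0.236]
ft_force: [-3.2, -0.7, 6.8]
grip_width: 0.108
t 6.55 pos [0.4666 0.1506 0.0723] down [ 0.002 -0.002 -1.   ] jaw yaw 129.1 q [ 0.63  0.25 -0.33  0.   -0.99 -1.53] F [-3.2 -0.7  6.8] T [-0.29  1.12 -0.02] g 0.108
shift units [ 0.01  0.03 -0.05] turn units [5.18 0.01 0.03]
```

```bash
python3 -m inch '[[[0.03,0,0],[0.9,0,0.03],0],[[0.02,0,0],[0.9,0,0],0],[[0.02,0,0],[0.9,0,0],0],[[0.02,0,0],[0.9,0,0],0],[[0.02,0,0],[0.9,0,0],0]]'
python3 - <<'E'
from h import *
plan([.4655,.1505,.072],8-90,1)
E
```

```text
t: 7.05
tool_pos: [0.4669, 0.15, 0.0728]
tool_rot: [0.705, -0.068, 0.703, 0.068]
ft_force: [-2.9, -0.5, 6.7]
grip_width: 0.103
t 7.05 pos [0.4669 0.15   0.0728] down [ 0.002 -0.001 -1.   ] jaw yaw 101.0 q [ 0.63  0.25 -0.33  0.   -0.99 -2.01] F [-2.9 -0.5  6.7] T [-0.35  1.16  0.04] g 0.103
shift units [ 0.04  0.04 -0.07] turn units [0.5  0.02 0.01]
```

```bash
python3 -m inch '[[[0.03,0,0],[0.5,0,0],0],[[0,0,0],[0.3,0,0],0],[[0,0,0],[0,0,0],0]]'
python3 - <<'E'
from h import *
import cv2
plan([.4655,.1505,.072],7-90,1)
c=r.camera("side");cv2.imwrite("pics/side5.png",cv2.resize(c["frame"][120:280,230:430],None,fx=3.5,fy=3.5))
E
```

```text
t: 7.35
tool_pos: [0.4669, 0.1499, 0.0736]
tool_rot: [0.707, -0.037, 0.705, 0.036]
ft_force: [-3.1, -0.7, 6.3]
grip_width: 0.106
t 7.35 pos [0.4669 0.1499 0.0736] down [ 0.003 -0.001 -1.   ] jaw yaw 95.9 q [ 0.63  0.25 -0.33  0.   -1.   -2.1 ] F [-3.1 -0.7  6.3] T [-0.17  1.17 -0.02] g 0.106
shift units [ 0.08  0.04 -0.07] turn units [-0.19  0.03  0.01]
```

View pics/side5.png

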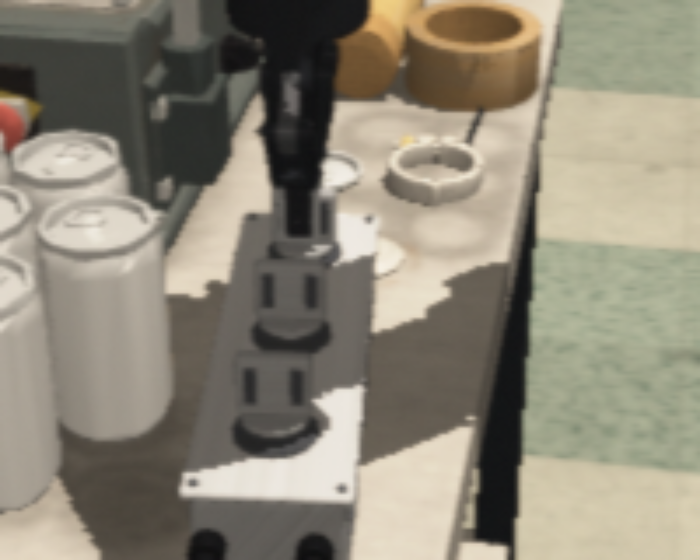

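The side view shows the head at about (300,215) now across the box, parallel to the others. Release.

```bash
python3 -m inch '[[[0,0,0],[0,0,0],0.5],[[0,0,0],[0,0,0],0.5],[[0,0,0],[0,0,0],0.5],[[0,0,0],[0,0,0],0.5]]'
python3 -m inch '[[[-1,0,0],[0,0,0],0.5],[[-1,0,0],[0,0,0],0.5],[[-1,0,0],[0,0,0],0.5],[[-1,0,0],[0,0,0],0.5],[[-1,0,0],[0,0,0],0.5]]'
python3 - <<'E'
from h import *
import cv2
plan([.4655,.1505,.072],7-90,1)
c=r.camera("side");cv2.imwrite("pics/side6.png",cv2.resize(c["frame"][120:280,230:430],None,fx=3.5,fy=3.5))
c=r.camera("wrist");cv2.imwrite("pics/wrist6.png",c["frame"])
E
```

```text
t: 7.8
tool_pos: [0.4675, 0.1503, 0.0734]
tool_rot: [0.708, -0.037, 0.705, 0.036]
ft_force: [0.5, 0.3, 0.4]
grip_width: 0.5
t: 8.3
tool_pos: [0.465, 0.1492, 0.1728]
tool_rot: [0.705, -0.038, 0.708, 0.035]
ft_force: [0.9, 0.3, -0.6]
grip_width: 0.5
t 8.3 pos [0.465  0.1492 0.1728] down [-0.004 -0.004 -1.   ] jaw yaw 95.9 q [ 0.63  0.16 -0.16  0.   -1.25 -2.1 ] F [ 0.9  0.3 -0.6] T [-0.   -0.09 -0.02] g 0.5
shift units [5.04 0.08 0.05] turn units [-0.19 -0.04  0.04]
```

View pics/side6.png

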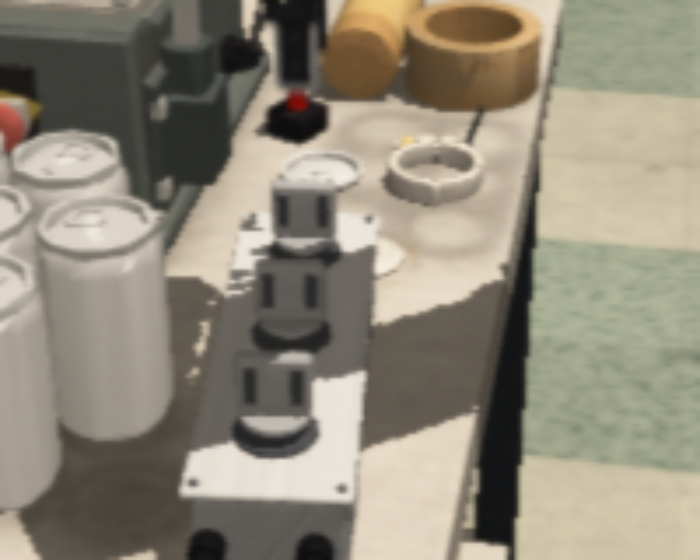

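View pics/wrist6.png

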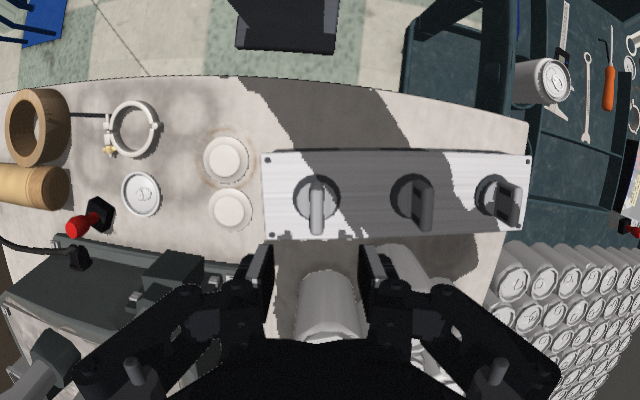

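```bash
python3 -m inch '[[[-1,0,0],[0,0,0],0.5],[[-1,0,0],[0,0,0],0.5],[[0,0,0],[0,0,0],0.5]]'
python3 - <<'E'
from h import *
import cv2
c=r.camera("side");K,V=c["mtx"],c["view"];D=c["depth"]
cv2.imwrite("pics/side7.png",cv2.resize(c["frame"][155:255,285:345],None,fx=6,fy=6,interpolation=cv2.INTER_NEAREST))
v,u=np.mgrid[0:400,0:640];d=D
P=np.stack([(u-K[0,2])/K[0,0]*d,-(v-K[1,2])/K[1,1]*d,-d],-1)
W=(P-V[:3,3])@V[:3,:3]
for n,(x,y) in dict(open=(.4665,.15),mid=(.456,.234),far=(.446,.318)).items():
    m=(np.hypot(W[...,0]-x,W[...,1]-y)<.022)&(W[...,2]>.085)&(W[...,2]<.15)&(d>0)
    z=W[m][:,2];q=W[m][:,:2];q=q-q.mean(0);e=np.linalg.svd(q,full_matrices=False)[2][0]
    print(n,m.sum(),np.percentile(z,[50,90,98,100]).round(4),np.degrees(np.arctan2(e[1],e[0])).round(1))
E
```

```text
t: 8.7
tool_pos: [0.4661, 0.1498, 0.2146]
tool_rot: [0.706, -0.037, 0.706, 0.036]
ft_force: [1.1, -0.0, 0.2]
grip_width: 0.502
open 206 [0.0971 0.1048 0.1062 0.1066] -174.7
mid 246 [0.0972 0.105  0.1058 0.1068] -170.1
far 285 [0.0978 0.1052 0.1059 0.1066] -171.4
```

View pics/side7.png

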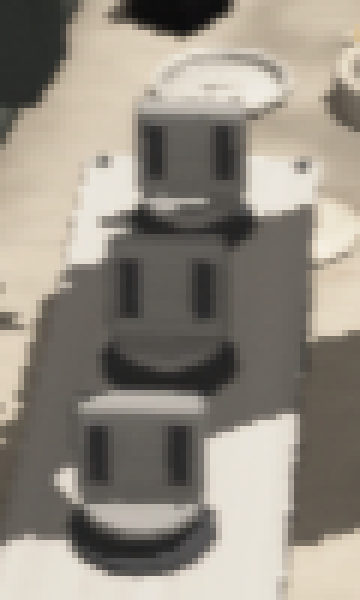

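All three heads are at the same height (about 105 mm) and parallel within a few degrees, and the gripper is well clear. Handing in.

```bash
python3 -c "
from rig import r
print(r.close_job())"
```

```text
the job is handed in; nothing more can be done
None
```

The open fastener was the right-hand one of the three. I gripped its wing, pressed it down about 11 mm, turned it about 93° clockwise and let go. I then raised the gripper clear and handed the job in at about 8.7 s of the 32 s allowed.

- **Height:** in the last side-camera depth reading, the top of the turned head was level with the two locked ones, about 105 mm above the table. It is caught and stays down.
- **Turn:** its wing lies across the box, within about 5° of its neighbours in that reading. The other two heads look unmoved.
- **Forces:** the measured force on the tool was about 7 to 8 N at most, against the 120 N limit. It read about 1 N, within sensor noise, once the gripper was clear.
- **Disagreements:**
  - The top and wrist cameras first put the head about 3 mm apart. A second, closer wrist picture settled it.
  - The arm drifted about 5 mm sideways while going down, and I corrected that before gripping.
  - The press eased to about 9 mm early in the turn, so I pressed further.

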